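Hold the right spring clip gaping over the notebook's pages

TASK

I want to slip receipts into the green notebook standing in the oak stand: take the middle-sized of the three spring clips parked on the tray rim (the small one opens too little, the big one would dent the covers) and squeeze its levers fully home. Bring it, held open, upright and in line down over the middle of the notebook's upper edge, one jaw on either side, the edge well inside the mouth and nothing touched, and finish there, still holding it gaping. Leave the other clips, the stand, the orange pot, the tape roll and the eraser where they are.

Things in the scene. Friction and masses are not known exactly. Their poses are not given: they have to be found in the camera images.
- clip_medium: Middle-sized of three look-alike steel bulldog clips: dark body, two bright levers, 42 mm wide along its y, 40 g. Parked jaws down on the tray's front rim, biting it 9 mm deep. Origin: middle of the hinge axis (7 mm spring coil), 65 mm above the desk; y along hinge and rim, z up from jaws to levers, x the squeeze direction. Parked, the flat jaws reach 32 mm below the origin.
- medium_levers (a point): Where to pinch, along the clip's x: between the levers, 20 mm above its origin. Levers 26 mm wide (y); parked they lean out in a V, tips 28 mm up and 44 mm over all; squeezed home (about 6 N) they stop parallel, 21 mm over all, tips 34 mm up. As pads grip the tips they push the clip 6 mm down the rim, plus what the pads themselves advance in closing (0 to 5 mm, by gripper); 19 mm to spare.
- medium_mouth (a point): Point of this clip 29 mm below its origin, midway between the jaw tips when squeezed home; axes as the clip's. Squeezed home, the tips gape 26 mm (notebook: 9 mm); 10 mm higher the gap is 19 mm; the coil closes the mouth 25 mm above the tips, so the edge should stand 5 to 20 mm inside. Let go, the spring shuts the jaws.
- clip_medium_front (a joint): Opening of the middle-sized clip's front half (each half turns about the hinge axis; the two are coupled and turn equally): 0 as parked on the 4 mm rim, -0.06 jaws shut on nothing, 0.36 levers squeezed fully home.
- clip_small: The smallest clip, 26 mm wide, same looks, levers 21 mm above its origin and about 21 mm apart parked; opens to 7 mm only. Origin on its hinge axis, 52 mm above the desk; axes as the middle one's. Must stay.
- clip_large: The biggest clip, 60 mm wide, same looks, levers 37 mm above its origin and about 56 mm apart parked. Origin on its hinge axis, 73 mm above the desk; axes as the middle one's. Must stay.
- tray: Heavy open wooden desk tray, fixed, 95 (x) x 240 (y) x 42 (z) mm, walls 4 mm, with pencils in it. Origin: centre of its underside, on the desk. The clips sit on its front (-x) wall, whose middle plane is 45.5 mm from the origin, in any order, about 75 mm apart.
- stand: Oak block 64 (x) x 124 (y) x 26 (z) mm, loose, 0.75 kg, with a slot along y in which a green pocket notebook stands snugly on its spine. Origin: centre of the underside; z up; x is square to the notebook's covers.
- notebook_edge (a point): Middle of the notebook's upper edge, 77 mm above the desk; y runs along the edge (107 mm long), x across its thickness (9 mm), z up.
- snack_pot: Bystander: small orange pot of pretzels, 68 mm across, 50 mm high; origin under its centre.
- tape_roll: Bystander: roll of yellow tape, 56 mm across, 19 mm high, lying flat left of the tray near the front edge; origin under its centre.
- eraser: Bystander: blue and white eraser, 21 x 52 x 12 mm; origin under its centre.

How it is judged:
By the outcome, as a careful person would: the job done as asked, in the order asked, and still so for the second after the job is handed in, while the arm keeps its last pose, push and grip.
It also fails if it takes over 40 s, if anything falls off the work surface, if the arm or the gripper's body presses on something with over 40 N, if the wrist force passes 120 N, or if a joint passes its speed limit or range.

ROBOT

A 7-joint arm with a two-finger parallel gripper is mounted at the origin on a cart in front of the work surface, level with it; the furniture and walls round the work are solid. World frame = base frame: x ahead of the robot, y to its left, z up, the work surface at z = 0. Lengths are in m, angles in rad, forces in N, time in s.
With the tool pointing down it reaches from about 0.425 to 1.025 m from the base axis. Payload 9.4 kg.
Tool frame: the origin (TCP) lies midway between the tips of the shut fingers; the grasp point (between the pads) lies 19 mm behind it (tcp_to_grasp is the distance from the TCP to the grasp point, in m); z points along the fingers, y is the line along which they close (so a half turn about z gives the same grasp; the last joint's range is limited). The gripper opens to 85 mm and grips with 20 to 120 N. Pads are 22 mm wide; open, the fingers measure 114 mm over their backs; the gripper's body (76 mm by 85 mm) begins 54 mm behind the grasp point. The pads swing forward as they close: fully open they stand 13 mm farther back than shut.
Start: joints at [1.221, 0.599, -0.003, 1.599, 0.002, 0.943, -0.08], TCP at [0.195, -0.698, 0.231] pointing down, gripper open.
Joint ranges: [-2.57, 2.57], [-0.35, 1.97], [-1.29, 1.29], [0.11, 2.56], [-1.05, 4.19], [0.11, 1.86], [-2.63, 2.63]. Speed limits (rad/s): [2.22, 2.22, 3.01, 3.01, 3.14, 3.14, 3.14].

INTERFACE

Orientations are given as [roll, pitch, yaw] about the fixed x, y, z axes, in that order (R = Rz(yaw) Ry(pitch) Rx(roll)).
In Python, from station import sense, capture, close_job, recognise, outline_of, tcp_to_grasp gives the robot as it stands. The module is installed in compiled form; this text tells all that it offers.
- The arm moves only by the shell command python3 -m pendant 'ROWS' [OPENING] [FORCE]. ROWS is a JSON object whose one key "plan" holds a list of rows, each a list of 4 numbers: the shift along the tool's x, y, z in units of 25 mm (1.0 is 25 mm), then the turn about the tool's z in units of 5 degrees (1.0 is 5 degrees). A call has 1 to 5 rows; each row shifts and turns the commanded pose from where the row before left it, along the tool's axes as they then stand; what a row does not reach is not made up. A row lasts 1/12 s, in which the tool goes at most 41.7 mm and 7.16 degrees, less where a joint would pass 70% of its speed; a pose out of reach is approached as far as the arm can. A call is refused whole if a number of a shift passes 1 or a number of a turn 1, either way. A call with a gripper value outside its range is refused whole. OPENING is the opening, from -1 (shut) to 1 (fully open), set as the call begins (- or left out, the last holds). The fingers move at their own pace and stop on an object; FORCE is the grip in N (left out, the last holds). Time passes only in rows, so rows that do not move let the fingers close. It gives the time, the measured TCP pose, the force, the opening and the grip force at its end, in the units of the state.
- sense(): the state, without advancing time (a new reading comes with each control period).
- capture(name): name is "side" or "top" or "wrist"; returns a dict with "frame" (480x640x3 uint8, red, green, blue), "fovy" (degrees; the focal length in pixels is half the picture's height over the tangent of half this angle, whatever the lens; pixels are square), "cx", "cy" (the principal point, pixels), "world_to_cam" (4x4, takes a point from world to camera coordinates). Camera axes: x right, y up, looking along -z (the intrinsics and any distortion apply to the point x, -y, -z); pixel columns grow to the right and rows downward; lengths in m; the calibration is good to about 2 mm. The wrist camera is an equidistant fisheye: a pixel r from the principal point sees the ray r / f radians off the axis. A picture is of the moment at which its call begins. There is no depth.
- close_job(): hands the job in; it is judged then, once.
Trained networks look in a picture, given as the dict that the camera call returned (one of the last four; its "shot" number tells which), for a name from the list of things; names that differ only in an ending like _2 or _b are one class to them, and where a whole thing is asked for, a point or a joint stands for the part that bears it (a point fixed in the world has none). Each returns a list of dicts, best first, with "confidence" (0 to 1); they miss things now and then, are a little off and sometimes report something else, mostly with a low value. They report only what shows in the picture. A call takes as long as a camera call.
- recognise(picture, thing): "xyz" ([x, y, z] in m, in the coordinates of the camera as it stood for that picture, good to about 4 mm: the middle of the surface that is visible of it).
- outline_of(picture, thing): "region" (480x640 bool, what is visible of it).
The state is a dict: "time_s": time; "joint_positions": joint angles; "qd": joint speeds; "effort": joint torques, N m; "eef_pos": TCP position; "eef_rot": TCP orientation; "force": force on the tool from outside, world axes, zero at the start; "wrist_torque": the same for the moment, N m; "gripper_width": finger opening in m; "grasp_force": force on a finger pad.
Only numpy, scipy, OpenCV 4.12 (cv2) and the standard library are available. Lean on these libraries where they do the work, as an engineer would, in place of code of your own. Each camera call takes 0.05 s, during which the arm holds its last target. There are 200 camera calls.

## Working session

There is one attempt and no reset: what is moved stays moved. The work goes in short steps, Python scripts to look and compute and a shell command to move; the robot and the scene stay as the last step left them, time stands still between calls to the robot, and variables do not carry over. Pictures are saved under pics/ and viewed, at most 10 in all, crops included, and the job is handed in when it is done.

```bash
mkdir -p pics; cat > h.py <<'E'
import numpy as np, cv2
from station import *
def w(pic,p):
    M=np.linalg.inv(np.array(pic["world_to_cam"])); return (M@np.r_[p,1])[:3]
def save(pic,n): cv2.imwrite(f"pics/{n}.png",pic["frame"][:,:,::-1])
def px2w(pic,u,v,z):
    f=240/np.tan(np.radians(pic["fovy"])/2); M=np.linalg.inv(np.array(pic["world_to_cam"]))
    d=M[:3,:3]@np.array([(u-pic["cx"])/f,-(v-pic["cy"])/f,-1]); o=M[:3,3]
    return o+d*(z-o[2])/d[2]
def w2px(pic,p):
    f=240/np.tan(np.radians(pic["fovy"])/2); c=np.array(pic["world_to_cam"])@np.r_[p,1]
    return np.array([pic["cx"]+f*c[0]/-c[2], pic["cy"]-f*c[1]/-c[2]])
E
python3 - <<'E'
from h import *
s=sense(); print({k:np.round(v,3) for k,v in s.items()}, tcp_to_grasp)
for n in("top","side"):
    p=capture(n); save(p,n+"0"); print(n,p["fovy"],"cam at",np.linalg.inv(np.array(p["world_to_cam"]))[:3,3].round(3))
    for t in("clip_medium","clip_small","clip_large","tray","stand","notebook_edge","snack_pot","tape_roll","eraser"):
        print(t,[(w(p,r["xyz"]).round(3).tolist(),round(r["confidence"],2)) for r in recognise(p,t)[:4]])
E
```

```text
{'time_s': np.float64(0.0), 'joint_positions': array([ 1.221,  0.6  , -0.003,  1.6  ,  0.002,  0.943, -0.08 ]), 'qd': array([-0., -0., -0., -0., -0., -0.,  0.]), 'effort': array([-0.0000e+00, -7.7645e+01,  1.5650e+00, -2.5800e+01,  1.2000e-02,
        9.0000e-03, -0.0000e+00]), 'eef_pos': array([ 0.195, -0.698,  0.23 ]), 'eef_rot': array([-3.14 ,  0.   ,  0.273]), 'force': array([0.347, 0.259, 0.356]), 'wrist_torque': array([ 0.016,  0.031, -0.078]), 'grasp_force': np.float64(0.0), 'gripper_width': np.float64(0.085)} 0.0187
top 48.67031799782742 cam at [ 0.405 -0.009  1.148]
clip_medium [([0.486, 0.16, 0.069], 0.62), ([0.477, 0.155, 0.07], 0.19)]
clip_small []
clip_large [([0.471, 0.012, 0.079], 0.59)]
tray [([0.525, 0.083, 0.006], 0.59)]
stand [([0.5, -0.226, 0.027], 0.94)]
notebook_edge [([0.502, -0.219, 0.025], 0.64)]
snack_pot [([0.598, -0.369, 0.038], 0.68)]
tape_roll [([0.381, 0.31, 0.02], 0.63)]
eraser [([0.409, -0.05, 0.01], 0.72)]
side 55.35966928121504 cam at [ 0.499 -0.623  0.907]
clip_medium []
clip_small [([0.475, 0.071, 0.057], 0.41)]
clip_large [([0.461, 0.009, 0.082], 0.92), ([0.483, 0.155, 0.07], 0.17)]
tray [([0.52, 0.067, 0.01], 0.57)]
stand [([0.502, -0.233, 0.03], 0.95)]
notebook_edge [([0.5, -0.239, 0.026], 0.65), ([0.384, 0.297, 0.019], 0.19)]
snack_pot [([0.598, -0.374, 0.047], 0.73), ([0.484, 0.152, 0.072], 0.67)]
tape_roll []
eraser [([0.411, -0.052, 0.012], 0.61), ([0.475, 0.075, 0.055], 0.19)]
```

View pics/top0.png

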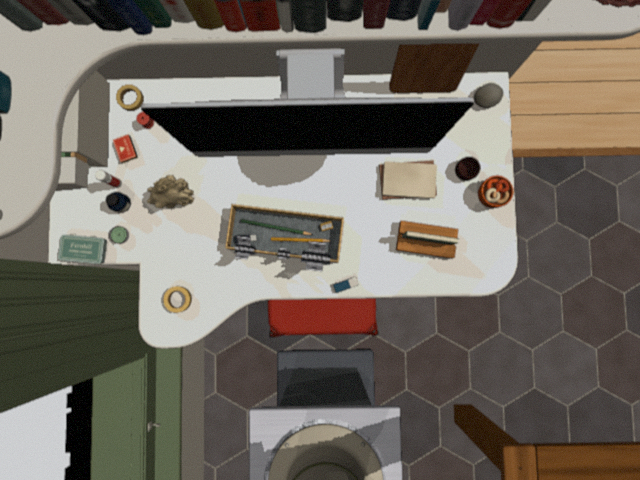

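View pics/side0.png

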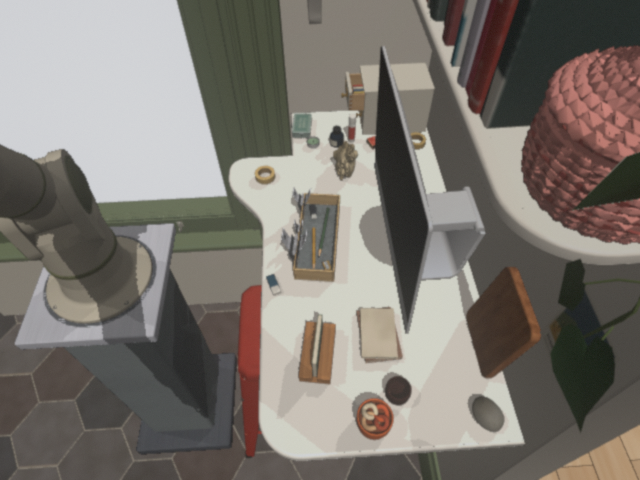

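The top view shows the tray at (285,233) with clips at about (243,250), (283,253) and (318,258). The stand and notebook are at (428,238), slightly turned. Medium looks to be the left clip and large the right, which matches the networks. Next I'll measure the yaws.

```bash
cat > m.py <<'E'
from h import *
p=capture("top")
for t,z in(("tray",.042),("stand",.026)):
    r=outline_of(p,t)
    if not r: print(t,"none"); continue
    R=r[0]["region"].astype(np.uint8); cs=max(cv2.findContours(R,0,2)[0],key=cv2.contourArea)[:,0]
    P=np.array([px2w(p,u,v,z)[:2] for u,v in cs],np.float32)
    (c,s,a)=cv2.minAreaRect(P); print(t,r[0]["confidence"],np.round(c,3),np.round(s,3),round(a,1))
for t in("clip_medium","clip_small","clip_large"):
    for r in outline_of(p,t)[:3]:
        vs,us=np.nonzero(r["region"]); print(t,round(r["confidence"],2),len(us),us.min(),us.max(),vs.min(),vs.max(),px2w(p,us.mean(),vs.mean(),.08).round(3))
big=cv2.resize(p["frame"][195:275,215:475],None,fx=3,fy=3,interpolation=cv2.INTER_CUBIC)
cv2.imwrite("pics/crop1.png",big[:,:,::-1])
E
python3 m.py
```

```text
tray 0.55 [0.518 0.076] [0.24  0.099] 82.6
stand 0.69 [ 0.501 -0.224] [0.129 0.068] 80.5
clip_medium 0.65 368 234 255 236 258 [0.485 0.155 0.08 ]
clip_small 0.64 102 278 289 248 258 [0.472 0.076 0.08 ]
clip_small 0.5 596 301 329 242 270 [0.465 0.012 0.08 ]
clip_large 0.78 587 301 330 242 269 [0.466 0.012 0.08 ]
```

View pics/crop1.png

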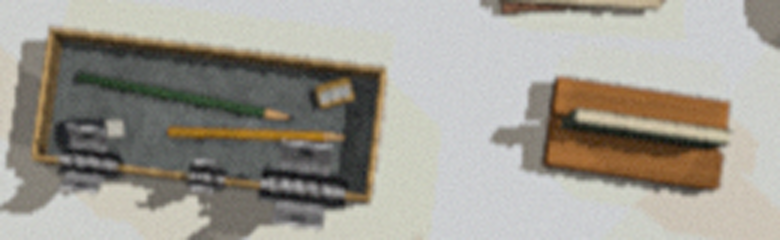

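Medium is the left clip, at about (0.484, 0.155). The tray yaw is about -7.4° and the stand yaw about -9.5°. I'll move above the stand and turn so the fingers close along x.

```bash
python3 -m pendant '{"plan":[[0.79,-0.71,0,0],[0.79,-0.71,0,0],[0.79,-0.71,0,0],[0.79,-0.71,0,0],[0.79,-0.71,0,0]]}' 1
python3 -m pendant '{"plan":[[0.79,-0.71,0,0],[0.79,-0.71,0,0],[0.79,-0.71,0,0],[0.79,-0.71,0,0],[0.79,-0.71,0,0]]}'
python3 -m pendant '{"plan":[[0.79,-0.71,0,0],[0.79,-0.71,0,0],[0.79,-0.71,0,0],[0.79,-0.71,0,0],[0.79,-0.71,0,0]]}'
python3 -m pendant '{"plan":[[0.79,-0.71,0,0],[0.79,-0.71,0,0],[0.79,-0.71,0,0],[0.79,-0.71,0,0],[0.79,-0.71,0,0]]}'
python3 -m pendant '{"plan":[[0,0,0,-1],[0,0,0,-1],[0,0,0,-1],[0,0,0,-1],[0,0,0,-1]]}'
python3 -m pendant '{"plan":[[0,0,0,-1],[0,0,0,-1],[0,0,0,-1],[0,0,0,-1],[0,0,0,-1]]}'
python3 -m pendant '{"plan":[[0,0,0,-1],[0,0,0,-1],[0,0,0,-1],[0,0,0,0],[0,0,0,0]]}'
python3 - <<'E'
from h import *
p=capture("wrist"); save(p,"w1"); print(p["fovy"],p["cx"],p["cy"],np.array(p["world_to_cam"]).round(3))
for t in("stand","notebook_edge"): print(t,[(w(p,r["xyz"]).round(3).tolist(),round(r["confidence"],2)) for r in recognise(p,t)[:3]])
E
```

```text
time_s: 1.72
eef_pos: [0.267, -0.5851, 0.2313]
eef_rot: [3.141, -0.0, 0.273]
force: [0.6, 0.6, 0.6]
gripper_width: 0.0854
grasp_force: 0.0
time_s: 2.13
eef_pos: [0.3383, -0.473, 0.2315]
eef_rot: [3.141, -0.0, 0.273]
force: [0.9, 0.1, -0.4]
gripper_width: 0.0849
grasp_force: 0.0
time_s: 2.55
eef_pos: [0.4095, -0.3609, 0.2315]
eef_rot: [3.141, -0.0, 0.273]
force: [1.3, -0.1, -0.2]
gripper_width: 0.0851
grasp_force: 0.0
time_s: 2.97
eef_pos: [0.4807, -0.2488, 0.2315]
eef_rot: [3.141, -0.0, 0.273]
force: [0.9, -0.1, -0.3]
gripper_width: 0.0853
grasp_force: 0.0
time_s: 3.38
eef_pos: [0.4802, -0.2498, 0.2314]
eef_rot: [3.141, -0.0, 0.714]
force: [-0.5, -0.7, 0.6]
gripper_width: 0.0853
grasp_force: 0.0
time_s: 3.8
eef_pos: [0.4801, -0.25, 0.2314]
eef_rot: [3.141, 0.0, 1.15]
force: [0.0, -0.4, 0.3]
gripper_width: 0.0856
grasp_force: 0.0
time_s: 4.22
eef_pos: [0.48, -0.2501, 0.2313]
eef_rot: [3.141, -0.0, 1.404]
force: [0.6, 0.1, 0.0]
gripper_width: 0.0853
grasp_force: 0.0
65.70646984690485 315.6057973560757 242.57612268522428 [[ 0.986 -0.166  0.001 -0.515]
 [ 0.16   0.95  -0.268  0.196]
 [ 0.044  0.264  0.963 -0.333]
 [ 0.     0.     0.     1.   ]]
stand [([0.499, -0.222, 0.026], 0.88)]
notebook_edge [([0.499, -0.22, 0.025], 0.63), ([0.415, -0.054, 0.012], 0.26)]
```

View pics/w1.png

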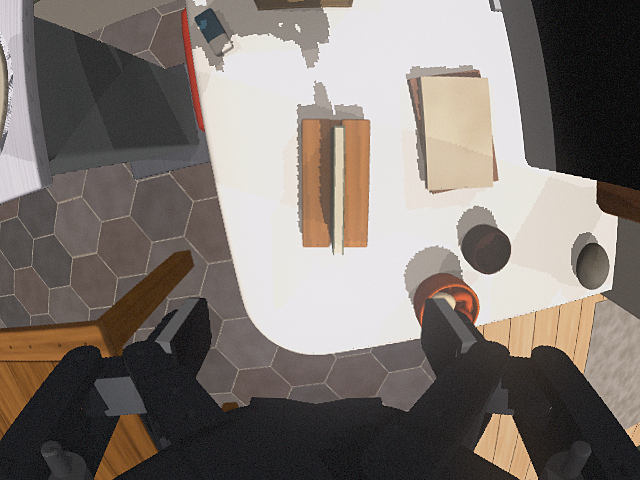

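The wrist view shows the stand with its top face spanning (301–370, 120–247). The pale page edge runs from about (339,126) to (338,255). I'll locate the edge and go on to the tray.

```bash
cat >> h.py <<'E'
def fpx2w(pic,u,v,z):
    f=240/np.tan(np.radians(pic["fovy"])/2); M=np.linalg.inv(np.array(pic["world_to_cam"]))
    a,b=u-pic["cx"],v-pic["cy"]; r=np.hypot(a,b)+1e-9; th=r/f
    d=M[:3,:3]@np.array([np.sin(th)*a/r,-np.sin(th)*b/r,-np.cos(th)]); o=M[:3,3]
    return o+d*(z-o[2])/d[2]
def fw2px(pic,p):
    f=240/np.tan(np.radians(pic["fovy"])/2); c=np.array(pic["world_to_cam"])@np.r_[p,1]
    a,b,z=c[0],-c[1],-c[2]; th=np.arctan2(np.hypot(a,b),z); k=f*th/np.hypot(a,b)
    return np.array([pic["cx"]+k*a,pic["cy"]+k*b])
def edge(p,box=(320,360,110,270)):
    u0,u1,v0,v1=box; F=p["frame"][v0:v1,u0:u1].astype(int); 
    m=(F[...,1]>F[...,2]+22)&(F[...,0]>150)&(F[...,0]-F[...,1]<35)
    m=m.astype(np.uint8); n,l,st,_=cv2.connectedComponentsWithStats(m); i=1+st[1:,4].argmax()
    vs,us=np.nonzero(l==i); P=np.array([fpx2w(p,u+u0,v+v0,.077)[:2] for u,v in zip(us,vs)],np.float32)
    print("pix",us.min()+u0,us.max()+u0,vs.min()+v0,vs.max()+v0,"rect",cv2.minAreaRect(P)); return P
E
python3 - <<'E'
from h import *
p=capture("wrist"); edge(p)
for q in((301,120),(370,120),(370,247),(303,247)): print(q,fpx2w(p,*q,.026).round(4))
for q in((339,126),(338,255)): print(q,fpx2w(p,*q,.077).round(4))
E
python3 -m pendant '{"plan":[[1,0.17,0,0],[1,0.17,0,0],[1,0.17,0,0],[1,0.17,0,0],[1,0.17,0,0]]}'
python3 -m pendant '{"plan":[[1,0.17,0,0],[1,0.17,0,0],[1,0.17,0,0],[1,0.17,0,0],[1,0.17,0,0]]}'
python3 -m pendant '{"plan":[[1,0.17,0,0],[1,0.17,0,0],[1,0.17,0,0],[0.5,0,0,-0.4],[0,0,0,0]]}'
python3 - <<'E'
from h import *
p=capture("wrist"); save(p,"w2"); s=sense(); print(s["eef_pos"],s["eef_rot"])
for t in("clip_medium","clip_small","clip_large","tray"): print(t,[(w(p,r["xyz"]).round(3).tolist(),round(r["confidence"],2)) for r in recognise(p,t)[:3]])
E
```

```text
pix 334 343 128 252 rect ((0.5024634003639221, -0.2258860468864441), (0.10197210311889648, 0.007051107008010149), 80.59192657470703)
(301, 120) [ 0.481  -0.1612  0.026 ]
(370, 120) [ 0.5441 -0.171   0.026 ]
(370, 247) [ 0.5269 -0.2923  0.026 ]
(303, 247) [ 0.462  -0.2814  0.026 ]
(339, 126) [ 0.5111 -0.174   0.077 ]
(338, 255) [ 0.4939 -0.2788  0.077 ]
time_s: 4.83
eef_pos: [0.5217, -0.1288, 0.2313]
eef_rot: [3.141, 0.0, 1.406]
force: [0.5, 0.0, 0.4]
gripper_width: 0.0855
grasp_force: 0.0
time_s: 5.25
eef_pos: [0.563, -0.0088, 0.2313]
eef_rot: [3.142, 0.0, 1.406]
force: [-0.5, 0.1, 0.0]
gripper_width: 0.0854
grasp_force: 0.0
time_s: 5.67
eef_pos: [0.5897, 0.0778, 0.2312]
eef_rot: [3.141, -0.002, 1.449]
force: [0.2, 0.0, 0.1]
gripper_width: 0.0851
grasp_force: 0.0
[0.58923615 0.07529929 0.2310801 ] [-3.14113151e+00 -2.87574977e-05  1.44562748e+00]
clip_medium [([0.476, 0.157, 0.065], 0.66)]
clip_small [([0.467, 0.079, 0.052], 0.8), ([0.389, 0.308, 0.021], 0.47)]
clip_large [([0.461, 0.026, 0.069], 0.75)]
tray [([0.521, 0.086, 0.002], 0.83)]
```

View pics/w2.png

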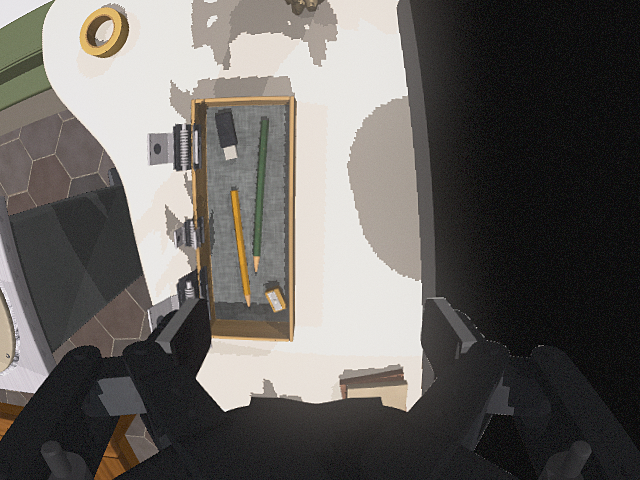

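The view shows medium's coil at (182,147) on the rim, small at (190,233) and large at (188,290), partly hidden. I'm too far in +x, so I'll shift over the rim for a square look.

```bash
python3 -m pendant '{"plan":[[0.25,-0.9,0,0],[0.25,-0.9,0,0],[0.25,-0.9,0,0],[0.25,-0.9,0,0],[0.25,-0.9,0,0]]}'
python3 -m pendant '{"plan":[[0,0,0,0],[0,0,0,0]]}'
python3 - <<'E'
from h import *
p=capture("wrist"); save(p,"w3"); s=sense(); print(s["eef_pos"],s["eef_rot"],p["cx"],p["cy"])
for t in("clip_medium","clip_small","clip_large","tray"):
    print(t,[(w(p,r["xyz"]).round(3).tolist(),round(r["confidence"],2)) for r in recognise(p,t)[:3]])
np.savez("w3.npz",**{k:v for k,v in p.items()})
E
```

```text
time_s: 6.33
eef_pos: [0.4809, 0.1184, 0.2313]
eef_rot: [3.141, 0.0, 1.44]
force: [-0.6, 0.8, 0.4]
gripper_width: 0.0856
grasp_force: 0.0
time_s: 6.5
eef_pos: [0.4814, 0.1188, 0.2317]
eef_rot: [3.141, 0.001, 1.442]
force: [1.5, -0.8, 0.2]
gripper_width: 0.0857
grasp_force: 0.0
[0.4823684  0.11858393 0.23165235] [3.14056632e+00 2.20358432e-04 1.44103265e+00] 315.6057973560757 242.57612268522428
clip_medium [([0.487, 0.157, 0.066], 0.88), ([0.465, 0.015, 0.07], 0.62)]
clip_small [([0.475, 0.081, 0.049], 0.69)]
clip_large [([0.465, 0.014, 0.074], 0.69)]
tray [([0.529, 0.086, 0.004], 0.79)]
```

View pics/w3.png

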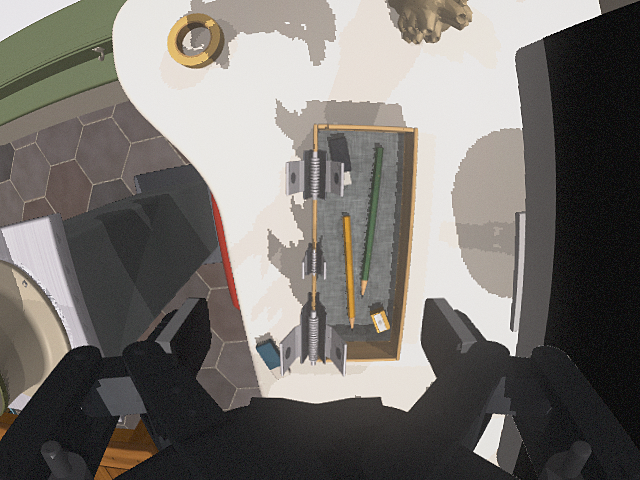

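Now a square view: the medium coil is centred at (315,175), small is at (315,261) and large at (314,335). The rim line runs from (316,127) to about (315,235).

```bash
python3 - <<'E'
from h import *
p=dict(np.load("w3.npz"))
c=fpx2w(p,315,175,.068); print("medium",c.round(4))
for n,q,z in(("coil top",(315.3,152),.068),("coil bot",(314.5,198),.068),("lev L",(293,178),.09),("lev R",(337,177),.09),("rim",(316,127),.042),("rim2",(314.5,235),.042),("small",(314.5,261),.055),("large",(314,335),.078),("TR",(416,128),.042),("BR",(399,360),.042)): print(n,fpx2w(p,*q,z).round(4))
C=p["frame"][110:380,260:440]; cv2.imwrite("pics/crop3.png",cv2.resize(C[:,:,::-1],None,fx=2.2,fy=2.2,interpolation=cv2.INTER_CUBIC))
E
```

```text
medium [0.4857 0.1582 0.068 ]
coil top [0.4884 0.1771 0.068 ]
coil bot [0.4828 0.1392 0.068 ]
lev L [0.469  0.1601 0.09  ]
lev R [0.5025 0.1565 0.09  ]
rim [0.4918 0.1984 0.042 ]
rim2 [0.4778 0.101  0.042 ]
small [0.4751 0.0802 0.055 ]
large [0.4665 0.0173 0.078 ]
TR [0.5815 0.1885 0.042 ]
BR [ 0.5502 -0.0483  0.042 ]
```

```bash
python3 -m pendant '{"plan":[[0.8,-0.04,0,0.05],[0.79,-0.03,0,0],[0,0,0.8,0],[0,0,0.8,0],[0,0,0.8,0]]}'
python3 -m pendant '{"plan":[[0,0,0.8,0],[0,0,0.8,0],[0,0,0.4,0],[0,0,0,0],[0,0,0,0]]}'
python3 - <<'E'
from h import *
s=sense(); print(s["eef_pos"],s["eef_rot"])
p=capture("side"); q=capture("wrist"); save(q,"w4")
v=np.hstack([cv2.resize(p["frame"][130:290,220:380],(480,480),interpolation=cv2.INTER_CUBIC),q["frame"][:,170:490]]); cv2.imwrite("pics/sw4.png",v[:,:,::-1])
E
```

```text
time_s: 7.17
eef_pos: [0.4861, 0.1593, 0.1706]
eef_rot: [3.141, -0.001, 1.437]
force: [0.9, -0.0, -0.0]
gripper_width: 0.0852
grasp_force: 0.0
time_s: 7.58
eef_pos: [0.4855, 0.1591, 0.1211]
eef_rot: [-3.141, 0.001, 1.438]
force: [-0.2, 0.1, 0.1]
gripper_width: 0.0853
grasp_force: 0.0
[0.48552827 0.159113   0.12107034] [-3.14063238e+00  5.24288889e-04  1.43766506e+00]
```

View pics/sw4.png

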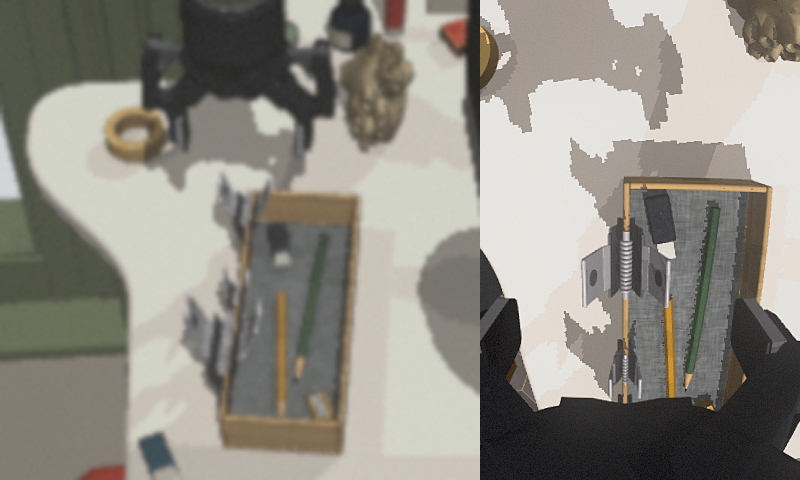

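Left, the side view shows the open fingers high behind the clip. Right, the wrist view shows the medium coil at full-frame (316,262). I'll triangulate again from here.

```bash
python3 - <<'E'
from h import *
p=capture("wrist"); s=sense(); T=s["eef_pos"]
for n,q,z in(("coil",(316,262),.068),("coil top",(316,232),.068),("coil bot",(316,292),.068),("rim",(317,185),.042),("rim2",(316,335),.042)): print(n,fpx2w(p,*q,z).round(4))
print("cam",np.linalg.inv(np.array(p["world_to_cam"]))[:3,3])
print("tcp px",fw2px(p,T),"grasp",fw2px(p,np.r_[T[:2],T[2]+.0187]))
print("clip",[(w(p,r["xyz"]).round(4).tolist(),round(r["confidence"],2)) for r in recognise(p,"clip_medium")[:2]])
a=np.array([.992,-.129,0]); print([fw2px(p,np.r_[T[:2],T[2]+.025]+k*a*.0425).round() for k in(-1,1)])
E
```

```text
coil [0.486  0.1607 0.068 ]
coil top [0.4883 0.1777 0.068 ]
coil bot [0.4836 0.1426 0.068 ]
rim [0.492  0.2002 0.042 ]
rim2 [0.478  0.0996 0.042 ]
cam [0.49426135 0.22603462 0.26488769]
tcp px [316.8286813  305.60049693] grasp [317.06251662 326.62069631]
clip [([0.4846, 0.157, 0.0671], 0.88)]
[array([203., 333.]), array([431., 331.])]
```

```bash
python3 -m pendant '{"plan":[[0.04,0,0.7,0],[0,0,0.7,0],[0,0,0.6,0],[0,0,0.28,0],[0,0,0,0]]}'
python3 -m pendant '{"plan":[[0,0,0,0],[0,0,0,0],[0,0,0,0],[0,0,0,0],[0,0,0,0]]}' -0.5 30
python3 -m pendant '{"plan":[[0,0,0,0],[0,0,0,0],[0,0,0,0],[0,0,0,0],[0,0,0,0]]}' -1 30
```

```text
time_s: 8.2
eef_pos: [0.4852, 0.1601, 0.0637]
eef_rot: [-3.141, 0.001, 1.438]
force: [0.1, -0.8, 0.1]
gripper_width: 0.0855
grasp_force: 0.0
time_s: 8.62
eef_pos: [0.4858, 0.1602, 0.0648]
eef_rot: [3.141, -0.0, 1.438]
force: [0.1, -0.6, 0.1]
gripper_width: 0.0258
grasp_force: 3.5
time_s: 9.03
eef_pos: [0.4855, 0.1602, 0.0642]
eef_rot: [-3.141, 0.0, 1.438]
force: [0.5, 0.2, 0.4]
gripper_width: 0.0194
grasp_force: 35.5
```

```bash
python3 -m pendant '{"plan":[[0,0,0,0],[0,0,0,0]]}'; python3 - <<'E'
from h import *
p=capture("side"); q=capture("wrist")
v=np.hstack([cv2.resize(p["frame"][150:270,250:370],(480,480),interpolation=cv2.INTER_CUBIC),q["frame"][:,170:490]]); cv2.imwrite("pics/sw5.png",v[:,:,::-1])
E
```

```text
time_s: 9.2
eef_pos: [0.4855, 0.1602, 0.0642]
eef_rot: [-3.142, 0.0, 1.438]
force: [-0.3, 0.6, 0.4]
gripper_width: 0.0195
grasp_force: 35.5
```

View pics/sw5.png

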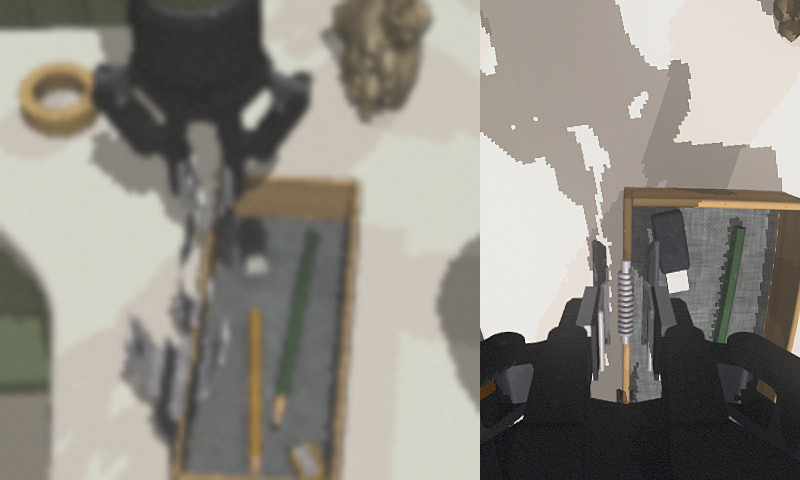

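The levers are parallel between the pads, with the coil at full-frame (316,300) and the jaws standing open on both sides of the rim. I'll lift.

```bash
python3 -m pendant '{"plan":[[0,0,-0.3,0],[0,0,-0.6,0],[0,0,-0.8,0],[0,0,-0.8,0],[0,0,-0.8,0]]}'
python3 -m pendant '{"plan":[[0,0,-0.8,0],[0,0,-0.8,0],[0,0,-0.5,0],[0,0,0,0],[0,0,0,0]]}'
python3 - <<'E'
from h import *
p=capture("wrist"); s=sense(); T=s["eef_pos"]; print(T,s["eef_rot"],s["gripper_width"],s["grasp_force"])
cv2.imwrite("pics/w6.png",p["frame"][180:430,190:450,::-1].repeat(2,0).repeat(2,1))
for dz in(0,-.005,-.01): print(dz,[fw2px(p,T+[.0*0+.129*k,.992*k,dz]).round(1) for k in(-.021,0,.021)])
print([(w(p,r["xyz"])-T,round(r["confidence"],2)) for r in recognise(p,"clip_medium")[:3]])
E
```

```text
time_s: 9.72
eef_pos: [0.4852, 0.1601, 0.1481]
eef_rot: [-3.141, 0.0, 1.438]
force: [0.6, -0.3, -0.8]
gripper_width: 0.0193
grasp_force: 35.4
time_s: 10.13
eef_pos: [0.4857, 0.16, 0.2]
eef_rot: [3.14, -0.001, 1.437]
force: [-0.9, -0.1, -1.4]
gripper_width: 0.0195
grasp_force: 35.4
[0.48530283 0.15988486 0.1992067 ] [3.14145012e+00 1.74229891e-04 1.43766596e+00] 0.019383310693841756 35.44917224440724
0 [array([316. , 347.1]), array([315.8, 305.1]), array([315.6, 258.1])]
-0.005 [array([315.9, 341.4]), array([315.7, 300.2]), array([315.5, 254.5])]
-0.01 [array([315.9, 336.1]), array([315.7, 295.7]), array([315.5, 251. ])]
[(array([-0.00134097,  0.00470524, -0.00685201]), 0.6)]
```

View pics/w6.png

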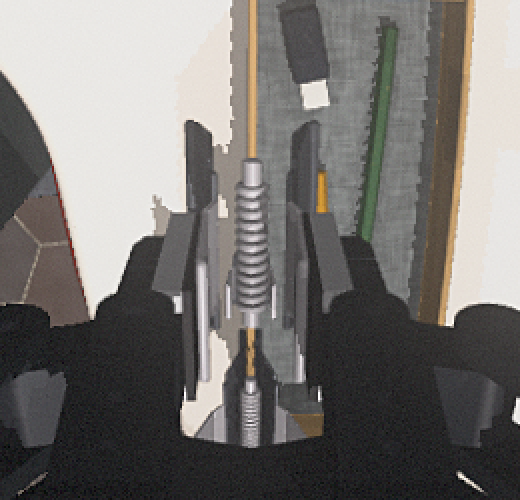

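The clip is lifted upright and held gaping, with its coil centred between the pads at u≈315.5, in line with the TCP. I'll carry it over the notebook.

```bash
python3 -m pendant '{"plan":[[-0.4,0.07,0,0],[-0.76,0.137,0,0],[-0.76,0.137,0,0],[-0.76,0.137,0,0],[-0.76,0.137,0,0]]}'
python3 -m pendant '{"plan":[[-0.76,0.137,0,0],[-0.76,0.137,0,0],[-0.76,0.137,0,0],[-0.76,0.137,0,0],[-0.76,0.137,0,0]]}'
python3 -m pendant '{"plan":[[-0.76,0.137,0,0],[-0.76,0.137,0,0],[-0.76,0.137,0,0],[-0.76,0.137,0,0],[-0.76,0.137,0,0]]}'
python3 -m pendant '{"plan":[[-0.76,0.137,0,0],[-0.76,0.137,0,0],[-0.76,0.137,0,0],[-0.76,0.137,0,0],[-0.76,0.137,0,0]]}'
python3 -m pendant '{"plan":[[-0.36,0.06,0,0],[0,0,0,0.35],[0,0,0,0],[0,0,0,0],[0,0,0,0]]}'
python3 - <<'E'
from h import *
p=capture("wrist"); s=sense(); T=s["eef_pos"]; print(T,s["eef_rot"],s["gripper_width"],s["grasp_force"])
cv2.imwrite("pics/w7.png",p["frame"][150:430,190:450,::-1].repeat(2,0).repeat(2,1))
for k in(-.0535,0,.0535): print(fw2px(p,[.5025+.163*k,-.2264+.987*k,.077]).round(1))
E
```

```text
time_s: 10.65
eef_pos: [0.4888, 0.0713, 0.1983]
eef_rot: [-3.14, 0.001, 1.438]
force: [0.5, -0.4, 0.0]
gripper_width: 0.0194
grasp_force: 35.4
time_s: 11.07
eef_pos: [0.493, -0.0253, 0.1983]
eef_rot: [-3.14, 0.0, 1.438]
force: [-0.2, 0.8, 0.7]
gripper_width: 0.0194
grasp_force: 35.4
time_s: 11.48
eef_pos: [0.4973, -0.1216, 0.1983]
eef_rot: [-3.14, 0.0, 1.438]
force: [0.3, 0.8, -0.8]
gripper_width: 0.0196
grasp_force: 35.4
time_s: 11.9
eef_pos: [0.5015, -0.2179, 0.1982]
eef_rot: [-3.139, -0.0, 1.438]
force: [-0.3, 0.3, -0.9]
gripper_width: 0.0195
grasp_force: 35.4
time_s: 12.32
eef_pos: [0.5029, -0.2241, 0.1992]
eef_rot: [-3.141, -0.0, 1.409]
force: [-0.2, 0.1, -0.7]
gripper_width: 0.0197
grasp_force: 35.4
[ 0.50298479 -0.22422802  0.19927895] [-3.14141954e+00 -3.08237855e-04  1.40929760e+00] 0.019551451598612275 35.44036611914635
[316.  303.5]
[316.1 237.3]
[316.3 164.3]
```

View pics/w7.png

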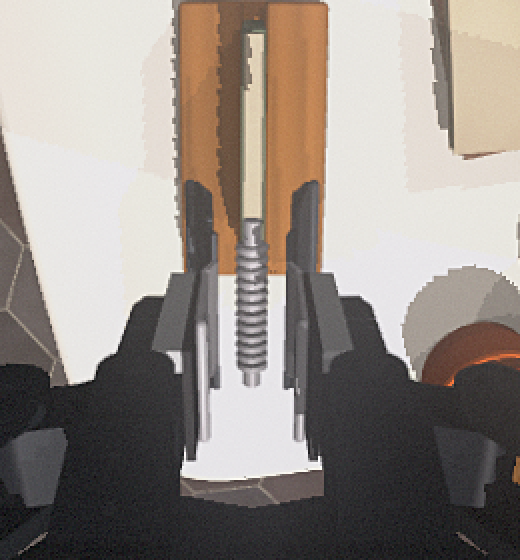

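The page edge runs down from full-frame (317,165), and the coil is in line with it at (316,301), so the fit is within about 0.5 mm. I'll descend to just above the edge, then check the height numerically with the side camera.

```bash
python3 -m pendant '{"plan":[[-0.09,0,0.6,0],[0,0,0.8,0],[0,0,0.8,0],[0,0,0.6,0],[0,0,0,0]]}'
python3 -m pendant '{"plan":[[0,0,0,0],[0,0,0,0],[0,0,0,0]]}'
python3 - <<'E'
from h import *
for n in("side","wrist"):
    p=capture(n); s=sense(); T=np.array(s["eef_pos"]); y=s["eef_rot"][2]
    ax=np.array([np.sin(y),-np.cos(y),0]); ay=np.array([np.cos(y),np.sin(y),0]); pr=w2px if n=="side" else fw2px
    print(n,T,y)
    for r in recognise(p,"clip_medium")[:2]: print(" rec-T",(w(p,r["xyz"])-T).round(4),round(r["confidence"],2))
    for r in outline_of(p,"clip_medium")[:2]:
        vs,us=np.nonzero(r["region"]); print(" out",round(r["confidence"],2),len(us),us.min(),us.max(),vs.min(),vs.max(),"u at vmax",us[vs==vs.max()])
        if n=="side":
            for v in range(vs.max()-14,vs.max()+1): print(v,sorted(us[vs==v].tolist())[::1][:1],us[vs==v].max(),(vs==v).sum())
    for dz in(-.004,-.006,-.008,-.010):
        print(dz,"tips(-y end,-x,+x):",[pr(p,T+[0,0,dz-.029]+k*.0145*ax-.021*ay).round(1).tolist() for k in(-1,1)],"(+y end)",[pr(p,T+[0,0,dz-.029]+k*.0145*ax+.021*ay).round(1).tolist() for k in(-1,1)])
E
```

```text
time_s: 12.78
eef_pos: [0.5013, -0.2264, 0.1269]
eef_rot: [-3.138, -0.001, 1.409]
force: [-1.2, 0.5, 1.4]
gripper_width: 0.0196
grasp_force: 35.4
time_s: 13.03
eef_pos: [0.5032, -0.2277, 0.1304]
eef_rot: [3.14, 0.0, 1.408]
force: [0.3, -0.7, 0.3]
gripper_width: 0.0195
grasp_force: 35.4
side [ 0.50311127 -0.22784166  0.13034648] 1.4074149678603285
 rec-T [-0.0015 -0.0046 -0.0048] 0.83
 out 0.72 292 308 325 320 346 u at vmax [323]
332 [309] 325 17
333 [309] 325 17
334 [309] 325 17
335 [308] 325 18
336 [308] 325 18
337 [308] 325 18
338 [308] 325 17
339 [308] 325 11
340 [308] 325 10
341 [308] 325 9
342 [308] 325 9
343 [308] 324 7
344 [321] 324 4
345 [321] 324 4
346 [323] 323 1
-0.004 tips(-y end,-x,+x): [[307.9, 344.2], [323.0, 345.6]] (+y end) [[310.5, 324.3], [325.2, 325.6]]
-0.006 tips(-y end,-x,+x): [[307.9, 344.6], [323.1, 346.0]] (+y end) [[310.5, 324.8], [325.2, 326.1]]
-0.008 tips(-y end,-x,+x): [[308.0, 345.1], [323.1, 346.5]] (+y end) [[310.6, 325.3], [325.2, 326.6]]
-0.01 tips(-y end,-x,+x): [[308.0, 345.5], [323.1, 346.9]] (+y end) [[310.6, 325.8], [325.2, 327.1]]
wrist [ 0.50278564 -0.22791942  0.12997132] 1.4071467263160513
 rec-T [-0.0008  0.0031 -0.0062] 0.74
 out 0.77 4262 282 348 240 370 u at vmax [290 291 292 293 338 339 340]
-0.004 tips(-y end,-x,+x): [[288.7, 314.5], [343.7, 314.4]] (+y end) [[286.6, 237.4], [345.8, 237.3]]
-0.006 tips(-y end,-x,+x): [[288.9, 312.8], [343.4, 312.7]] (+y end) [[286.9, 236.3], [345.4, 236.3]]
-0.008 tips(-y end,-x,+x): [[289.1, 311.2], [343.1, 311.1]] (+y end) [[287.2, 235.3], [345.1, 235.3]]
-0.01 tips(-y end,-x,+x): [[289.4, 309.5], [342.9, 309.5]] (+y end) [[287.5, 234.3], [344.8, 234.3]]
```

```bash
python3 - <<'E'
from h import *
p=capture("wrist"); s=sense(); T=np.array(s["eef_pos"]); y=s["eef_rot"][2]
P=edge(p,(295,340,90,238))
ax=np.array([np.sin(y),-np.cos(y)]); ay=np.array([np.cos(y),np.sin(y)]); D=P-T[:2]
a,b=D@ay,D@ax; print("along",a.min(),a.max(),"across",np.percentile(b,[2,50,98])*1e3)
g=(a>.025); print("fit across=k*along+c",np.polyfit(a[g],b[g]*1e3,1))
print(fw2px(p,np.r_[T[:2],T[2]-.005]))
R=outline_of(p,"clip_medium")[0]["region"]
for v in(245,255,265,300,330): u=np.nonzero(R[v])[0]; print(v,u.min(),u.max(),(u.min()+u.max())/2)
E
```

```text
pix 310 311 231 231 rect ((0.5026746988296509, -0.20824846625328064), (0.0005413598846644163, 0.0), 170.57864379882812)
along 0.019367968609465606 0.019368371220270502 across [-3.32825722 -3.06840453 -2.80855185]Traceback (most recent call last):
  File "<stdin>", line 6, in <module>
    raise TypeError("expected non-empty vector for x")
TypeError: expected non-empty vector for x
```

```bash
python3 - <<'E'
from h import *
p=capture("wrist"); s=sense(); T=np.array(s["eef_pos"]); y=s["eef_rot"][2]
ay=np.array([np.cos(y),np.sin(y)])
for k in(.028,.045):
    u,v=fw2px(p,np.r_[T[:2]+k*ay,.077]); print(u.round(1),v.round(1))
    print([(i,*p["frame"][int(v),i].tolist()) for i in range(298,336)])
R=outline_of(p,"clip_medium")[0]["region"]
print([(v,np.nonzero(R[v])[0][[0,-1]].mean()) for v in(245,255,265,300,330)])
E
```

```text
316.2 215.5
[(298, 107, 81, 60), (299, 107, 82, 60), (300, 105, 78, 57), (301, 105, 78, 57), (302, 103, 78, 51), (303, 100, 71, 55), (304, 105, 76, 57), (305, 102, 76, 57), (306, 98, 72, 55), (307, 89, 71, 61), (308, 80, 77, 63), (309, 95, 93, 78), (310, 129, 117, 103), (311, 148, 137, 117), (312, 141, 126, 108), (313, 140, 123, 107), (314, 138, 124, 109), (315, 138, 125, 107), (316, 137, 124, 107), (317, 138, 120, 107), (318, 135, 125, 108), (319, 140, 126, 109), (320, 141, 126, 114), (321, 134, 121, 103), (322, 94, 87, 75), (323, 83, 84, 71), (324, 110, 90, 72), (325, 158, 106, 65), (326, 175, 117, 69), (327, 175, 121, 74), (328, 169, 116, 72), (329, 166, 113, 72), (330, 166, 111, 68), (331, 177, 123, 74), (332, 183, 127, 80), (333, 190, 128, 81), (334, 187, 126, 76), (335, 190, 129, 79)]
316.3 183.9
[(298, 106, 80, 58), (299, 107, 82, 61), (300, 105, 80, 58), (301, 106, 77, 59), (302, 102, 78, 55), (303, 101, 75, 56), (304, 102, 78, 58), (305, 107, 78, 61), (306, 102, 80, 63), (307, 87, 71, 59), (308, 89, 88, 76), (309, 101, 94, 80), (310, 128, 114, 104), (311, 140, 127, 111), (312, 141, 128, 112), (313, 139, 125, 111), (314, 136, 125, 109), (315, 140, 124, 112), (316, 138, 126, 110), (317, 138, 125, 110), (318, 138, 126, 110), (319, 139, 126, 112), (320, 142, 133, 116), (321, 130, 120, 104), (322, 111, 102, 92), (323, 79, 78, 67), (324, 98, 91, 70), (325, 151, 100, 67), (326, 173, 119, 76), (327, 175, 117, 76), (328, 176, 123, 78), (329, 176, 121, 75), (330, 181, 127, 77), (331, 184, 126, 77), (332, 184, 125, 78), (333, 188, 131, 82), (334, 189, 126, 80), (335, 191, 130, 81)]
[(245, np.float64(315.5)), (255, np.float64(315.5)), (265, np.float64(315.5)), (300, np.float64(315.0)), (330, np.float64(315.5))]
```

The notebook spans u≈307.5–323.5 (centre 315.7) and is parallel to the clip, whose centre is 315.5. I'll lower it over the edge.

```bash
python3 -m pendant '{"plan":[[0.04,0,0.2,0],[0,0,0.25,0],[0,0,0.25,0],[0,0,0.25,0],[0,0,0.24,0]]}'
python3 -m pendant '{"plan":[[0,0,0,0],[0,0,0,0],[0,0,0,0],[0,0,0,0],[0,0,0,0]]}'
python3 - <<'E'
from h import *
p=capture("side"); s=sense(); T=np.array(s["eef_pos"]); print(T,s["eef_rot"],s["force"],s["wrist_torque"],s["gripper_width"])
r=outline_of(p,"clip_medium")
if r:
    vs,us=np.nonzero(r[0]["region"]); print(us.min(),us.max(),vs.min(),vs.max(),[(v,us[vs==v].min(),us[vs==v].max()) for v in range(vs.max()-10,vs.max()+1)])
y=s["eef_rot"][2]; ax=np.array([np.sin(y),-np.cos(y),0]); ay=np.array([np.cos(y),np.sin(y),0])
print([w2px(p,T+[0,0,-.005-.029]+k*.0145*ax-.021*ay).round(1).tolist() for k in(-1,1)])
st=outline_of(p,"stand"); 
for n in("side","wrist"):
    q=capture(n); print([(w(q,r["xyz"]).round(3).tolist(),round(r["confidence"],2)) for r in recognise(q,"stand")[:1]])
q=capture("wrist"); u,v=fw2px(q,np.r_[(T+.035*ay)[:2],.077]); print(u,v,[(i,*q["frame"][int(v),i].tolist()) for i in list(range(303,313))+list(range(319,328))])
E
```

```text
time_s: 13.9
eef_pos: [0.5025, -0.2267, 0.0985]
eef_rot: [-3.141, -0.0, 1.407]
force: [0.6, -0.3, -0.6]
gripper_width: 0.0193
grasp_force: 35.4
time_s: 14.32
eef_pos: [0.5028, -0.2268, 0.0998]
eef_rot: [3.141, 0.0, 1.407]
force: [0.4, -0.3, 0.3]
gripper_width: 0.0195
grasp_force: 35.4
[ 0.50280944 -0.22685559  0.09981228] [3.14108994e+00 1.50264104e-04 1.40720303e+00] [ 0.12033407 -0.01219056 -0.41237158] [ 0.00750325 -0.03898862 -0.04203217] 0.019473253013158717
308 325 327 352 [(342, np.int64(309), np.int64(325)), (343, np.int64(309), np.int64(325)), (344, np.int64(309), np.int64(325)), (345, np.int64(308), np.int64(325)), (346, np.int64(308), np.int64(324)), (347, np.int64(308), np.int64(324)), (348, np.int64(308), np.int64(324)), (349, np.int64(308), np.int64(324)), (350, np.int64(308), np.int64(324)), (351, np.int64(308), np.int64(324)), (352, np.int64(322), np.int64(324))]
[[308.3, 350.7], [323.0, 352.0]]
[([0.498, -0.247, 0.028], 0.86)]
[([0.503, -0.201, 0.027], 0.75)]
316.85195513369786 213.4128446037493 [(303, 99, 75, 55), (304, 101, 73, 50), (305, 97, 67, 50), (306, 92, 81, 60), (307, 80, 82, 66), (308, 87, 85, 75), (309, 122, 114, 99), (310, 141, 127, 108), (311, 141, 128, 111), (312, 135, 124, 104), (319, 136, 124, 107), (320, 136, 123, 104), (321, 138, 126, 111), (322, 140, 124, 106), (323, 114, 101, 89), (324, 73, 74, 62), (325, 90, 90, 74), (326, 87, 69, 53), (327, 103, 72, 51)]
```

No contact force, the jaws straddle the edge symmetrically, and the edge is about 11 mm inside the mouth. Handing in.

```bash
python3 -c "
from station import *
print(close_job())"
```

```text
the job is handed in; nothing more can be done
None
```

The job is handed in: the medium clip is squeezed home and held open over the middle of the notebook's upper edge, which sits about 11 mm inside the mouth, with no contact force measured at the end.

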